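# Ratchet a bottle into a shaker clamp

## Robot

A 7-joint arm with a two-finger parallel gripper is mounted at the origin on a cart in front of the work surface, level with it; the furniture and walls round the work are solid. World frame = base frame: x ahead of the robot, y to its left, z up, the work surface at z = 0. Lengths are in m, angles in rad, forces in N, time in s.
With the tool pointing down it reaches from about 0.4 to 0.85 m from the base axis. Payload 4.5 kg.
Tool frame: the origin (TCP) lies midway between the tips of the shut fingers; the grasp point (between the pads) lies 19 mm behind it; z points along the fingers, y is the direction in which the jaws open and shut (so a half turn about z gives the same grasp; the last joint's range is limited). The gripper opens to 88 mm and grips with 3 to 60 N. Pads are 18 mm wide; open, the fingers measure 123 mm over their backs; the gripper's body (75 mm by 187 mm) begins 45 mm behind the grasp point.
Start: joints at [1.279, 0.689, -0.195, 1.565, 0.157, 0.902, -0.215], TCP at [0.2, -0.592, 0.239] pointing down, gripper open.
Joint ranges: [-3.01, 3.01], [-0.46, 2.08], [-1.47, 1.51], [0.13, 2.56], [-1, 4.14], [0.04, 2.09], [-2.66, 2.66]. Speed limits (rad/s): [2.57, 2.57, 3.14, 3.14, 3.14, 3.14, 3.14].

## Interface

Orientations are given as a unit quaternion [x, y, z, w].
In Python, from plant import get_state, snapshot, finish_job, regions_of gives the robot as it stands.
- The arm moves only by the tool send_rows, never from a script. Its argument "series" is a list of rows, each an object of numbers: "grip": the opening, from 0 (shut) to 1 (fully open); "dx", "dy", "dz": the shift along the tool's x, y, z in mm; "turn": the turn about the tool's z in rad. A call has 1 to 20 rows; each row shifts and turns the commanded pose from where the row before left it, along the tool's axes as they then stand; what a row does not reach is not made up. A row lasts 1/10 s, in which the tool goes at most 50 mm and 8.59 degrees, less where a joint would pass 70% of its speed; a pose out of reach is approached as far as the arm can. A call is refused whole if a number of a shift passes 50 or a number of a turn 0.15, either way. A call with a gripper value outside its range is refused whole. The fingers move at their own pace and stop on an object; "force" is the grip in N (left out, the last holds). Time passes only in rows, so rows that do not move let the fingers close. It gives the time, the measured TCP pose, the force and the opening at its end, in the units of the state.
- get_state(): the state, without advancing time (a new reading comes with each control period).
- snapshot(name): name is "scene" or "top"; returns a dict with "img" (384x512x3 uint8, red, green, blue), "depth" (384x512 float32, m along the optical axis (not along the pixel's ray), 0 where there is no reading), "fov_y" (degrees; the focal length in pixels is half the picture's height over the tangent of half this angle, whatever the lens; pixels are square), "cx", "cy" (the principal point, pixels), "k1" (the pictures are not rectified: a ray, as slopes to the right and down, at radius r is drawn at 1 + k1 r^2 times it, then the intrinsics apply), "R" (3x3) and "t" (3): a world point X has camera coordinates R X + t. Camera axes: x right, y down, z forward; pixel columns grow to the right and rows downward; lengths in m; the calibration is good to about 2 mm. A picture is of the moment at which its call begins.
- finish_job(): hands the job in, once; it reports no verdict.
Trained networks look in a picture, given as the dict that the camera call returned (one of the last four; its "shot" number tells which), for a name from the list of things; names that differ only in an ending like _2 or _b are one class to them, and where a whole thing is asked for, a point or a joint stands for the part that bears it (a point fixed in the world has none). Each returns a list of dicts, best first, with "score" (0 to 1); they miss things now and then, are a little off and sometimes report something else, mostly with a low value. They report only what shows in the picture. A call takes as long as a camera call. They do not tell look-alikes from the thing itself.
- regions_of(picture, target): "pixels" (384x512 bool, what is visible of it) and "extent" ([left, top, right, bottom] in pixels, round what is visible of it).
The state is a dict: "clock": time; "q": joint angles; "qd": joint speeds; "joint_torque": joint torques, N m; "tool_pos": TCP position; "eef_rot": TCP orientation; "contact_force": force on the tool from outside, world axes, zero at the start; "moment": the same for the moment, N m; "opening": opening from 0.0 (shut) to 1.0 (fully open).
Only numpy, scipy, OpenCV 4.12 (cv2) and the standard library are available. Lean on these libraries where they do the work, as an engineer would, in place of code of your own. Each camera call takes 0.05 s, during which the arm holds its last target.

## Task

Stand the amber bottle with the black cap upright on the clamp's platform, between the orange jaw and the blue back-stop. Then turn the black knob clockwise until the jaw has pushed the bottle up against the back-stop, and on to the second ratchet click after that, so that the pawl holds the bottle clamped firmly but gently (about 8 N, never above 15 N) when you let go. Leave the two dropper bottles, the timer and the tweezers alone.

Things in the scene. Friction and masses are not known exactly. Their poses are not given: they have to be found in the camera images.
- bottle: amber reagent bottle with a black cap, 44 mm diameter, 92 mm tall with its cap, 90 g; origin at the centre of its underside, z up; straight-sided body from about 5 to 55 mm height. Loose.
- clamp: grey platform of the bench clamp, fixed, 110 mm (its x) by 250 mm (its y), flat top 14 mm above the worktop; origin under its centre. Its y axis is the clamping direction: black knob at y = -70 mm, orange jaw in the middle, blue V-shaped back-stop (top 50 mm above the worktop) at the +y end. The back-stop is rigid, but stands where the last user set it, known only to 9 mm either way
- jaw: orange jaw, 52 mm wide, 18 to 48 mm above the worktop; origin at the centre of its rubber face, at the start fully back at clamp y = 12 mm. The knob drives it along clamp +y, 24 mm per rad (4.2 mm per tooth), through springs of 1.2 N/mm, no preload: once the bottle meets the back-stop each tooth adds 5 N of grip and 0.12 N m of torque at the knob (0.024 N m per N)
- bay (a point): point on the platform's top (clamp x = 0, y = 37 mm) where the centre of the bottle's underside belongs before clamping: 3 mm clear of the jaw when that is fully back, and 3 to 21 mm clear of the back-stop; axes as the clamp's
- knob (a joint): angle of the knob and its 36-tooth ratchet wheel, rad, 0 at the start, grows clockwise seen from above, ends at 2.4. Teeth are 0.1745 rad apart: the pawl clicks in at each whole multiple of 0.1745 (to 0.03 rad either side), and the wheel then falls back no further than to that angle; it cannot be turned back past it. Turning it free takes 0.00 to 0.02 N m just after a click, about 0.05 more up each tooth
- knob_grip (a point): centre of the knob's black grip bar, on the vertical knob axis, 69 mm above the worktop. The bar is 13 mm thick, 52 mm long and 30 mm high (54 to 84 mm above the worktop); at knob angle 0 it lies along the clamp's y axis. The point turns with the knob: its y axis runs along the bar
- dropper_blue: white dropper bottle with a blue cap, 27 mm diameter, 66 mm tall, bystander; origin at the centre of its underside
- dropper_red: white dropper bottle with a red cap, 27 mm diameter, 66 mm tall, bystander; origin at the centre of its underside
- timer_box: white bench timer, 60 x 66 x 19 mm, lying on its back, bystander; origin at the centre of its underside
- steel_tweezers: steel tweezers lying flat, 118 mm long, bystander; origin at the centre of the underside
- pawl (a joint): lift of the sprung brass pawl beside the ratchet wheel, rad: about 0 when it sits down in a tooth gap, rises to about 0.1 up each tooth and drops back at the click. Not to be touched
There are look-alikes about, which are no part of the job. What is shaped like the bottle but green or pink is not meant.

How it is judged:
By the outcome, as a careful person would: the job done as asked, in the order asked, and still so for the second after the job is handed in, with the robot touching nothing.
It also fails if it takes over 70 s, if anything falls off the work surface, if the arm or the gripper's body presses on something with over 40 N, if the wrist force passes 120 N, or if a joint passes its speed limit or range.

## Working session

There is one attempt and no reset: what is moved stays moved. The work goes in short steps, Python scripts to look and compute and a tool call to move; the robot and the scene stay as the last step left them, time stands still between calls to the robot, and variables do not carry over. Pictures are saved under pics/ and viewed, and the job is handed in when it is done.

Besides the shell and the picture viewer there is one more tool, called after "Call:" as name([rows], argument=value, ...), one row to a line, values as JSON. send_rows: Moves the arm, as the interface text tells. Its arguments: {"type":"object","properties":{"series":{"type":"array","items":{"type":"object","properties":{"grip":{"type":"number"},"dx":{"type":"number"},"dy":{"type":"number"},"dz":{"type":"number"},"turn":{"type":"number"}}}},"force":{"type":"number"}},"required":["series"]}

```bash
mkdir -p pics; ls
cat > h.py <<'E'
import numpy as np, cv2, pickle
from plant import get_state, snapshot, finish_job, regions_of
def K(s):
    f=192/np.tan(np.radians(s['fov_y'])/2); return f
def save(s,name,crop=None,scale=1):
    im=s['img'][:,:,::-1]
    if crop: l,t,r,b=crop; im=im[t:b,l:r]
    im=cv2.resize(im,None,fx=scale,fy=scale,interpolation=cv2.INTER_CUBIC)
    cv2.imwrite('pics/'+name,im)
def ray(s,u,v):
    f=K(s); d=np.array([(u-s['cx'])/f,(v-s['cy'])/f]); p=d.copy()
    for _ in range(20): p=d/(1+s['k1']*(p@p))
    return np.array([p[0],p[1],1.0])
def at_z(s,u,v,z):
    R=np.array(s['R']);t=np.array(s['t']); c=-R.T@t; r=R.T@ray(s,u,v)
    return c+r*(z-c[2])/r[2]
def from_depth(s,u,v):
    R=np.array(s['R']);t=np.array(s['t']); return R.T@(ray(s,u,v)*s['depth'][int(v),int(u)]-t)
def cloud(s,mask=None):
    f=K(s); h,w=s['depth'].shape; vv,uu=np.mgrid[:h,:w]
    m=(s['depth']>0) if mask is None else (mask&(s['depth']>0))
    d=np.stack([(uu[m]-s['cx'])/f,(vv[m]-s['cy'])/f],1); p=d.copy()
    for _ in range(20): p=d/(1+s['k1']*(p**2).sum(1,keepdims=True))
    P=np.c_[p,np.ones(len(p))]*s['depth'][m][:,None]
    return (P-np.array(s['t']))@np.array(s['R']), s['img'][m]
def proj(s,X):
    c=np.array(s['R'])@np.array(X)+np.array(s['t']); p=c[:2]/c[2]; q=p*(1+s['k1']*(p@p)); return q*K(s)+[s['cx'],s['cy']]
E
python3 - <<'E'
from h import *
for n in('scene','top'):
    s=snapshot(n); save(s,n+'0.png',scale=1.5); pickle.dump(s,open(n+'0.pkl','wb'))
    print(n,s['fov_y'],s['cx'],s['cy'],s['k1'],np.round(-np.array(s['R']).T@s['t'],3).tolist(),np.round(s['R'],2).tolist())
    for x in['bottle','clamp','jaw','knob','knob_grip','dropper_blue','dropper_red','timer_box','steel_tweezers','pawl']:
        for r in regions_of(s,x)[:5]: 
            P,_=cloud(s,r['pixels']); print(x,round(r['score'],2),r['extent'],np.round(np.median(P,0),3) if len(P) else None, np.round(P.max(0),3) if len(P) else '')
st=get_state();print(st)
E
```

```text
pics
scene 43.179562883006945 258.13966759155113 197.63090721739218 -0.10917556234165499 [-0.092, 0.497, 0.979] [[-0.68, -0.73, -0.01], [-0.52, 0.49, -0.7], [0.51, -0.47, -0.72]]
bottle 0.9 [324.4, 127.7, 334.8, 156.7] [ 0.592 -0.427  0.054] [ 1.266 -0.37   0.096]
bottle 0.8 [294.5, 147.3, 312.4, 179.3] [ 0.573 -0.303  0.051] [ 0.648 -0.29   0.092]
bottle 0.56 [324.7, 147.8, 343.8, 178.0] [ 0.518 -0.368  0.051] [ 0.578 -0.196  0.241]
bottle 0.34 [247.6, 155.7, 269.2, 184.2] [ 0.651 -0.188  0.039] [ 0.749 -0.161  0.087]
clamp 0.88 [235.5, 155.4, 312.7, 232.1] [ 0.577 -0.168  0.017] [ 0.723 -0.066  0.184]
jaw 0.74 [266.4, 185.2, 281.5, 197.5] [ 0.579 -0.178  0.041] [ 0.591 -0.156  0.053]
knob 0.56 [246.6, 155.3, 267.6, 184.7] [ 0.651 -0.188  0.038] [ 0.737 -0.156  0.087]
knob_grip 0.85 [245.2, 155.2, 272.2, 183.3] [ 0.651 -0.188  0.04 ] [ 0.703 -0.161  0.087]
dropper_blue 0.45 [255.9, 236.0, 268.7, 257.7] [ 0.445 -0.012  0.04 ] [ 0.483 -0.003  0.067]
dropper_red 0.55 [212.7, 261.8, 227.2, 284.4] [0.46  0.116 0.04 ] [0.476 0.125 0.067]
dropper_red 0.35 [246.1, 156.2, 267.8, 185.3] [ 0.6
[... 1191 characters left out ...]
q': array([ 1.27877315,  0.68909012, -0.19458514,  1.56529343,  0.1572938 ,
        0.90246977, -0.21507863]), 'qd': array([ 9.64127088e-04,  3.25446274e-04,  1.52535038e-03,  1.95185666e-04,
       -3.03786854e-05,  8.83043793e-04, -2.53284007e-04]), 'joint_torque': array([ 7.33990983e-04, -5.27482545e+01, -1.26693539e+00, -1.53740090e+01,
       -5.18993998e-02, -6.39907994e-04,  1.86804407e-06]), 'tool_pos': array([ 0.20008732, -0.59214538,  0.23875026]), 'eef_rot': array([9.86756989e-01, 1.62205550e-01, 1.65463541e-05, 5.81663066e-05]), 'contact_force': array([-0.03939549,  0.31446736, -0.18757026]), 'moment': array([-0.02598631,  0.00216082,  0.06680227]), 'opening': 1.0017976861986202}
```

View pictures.

Run:
```python
from h import *
s=pickle.load(open('scene0.pkl','rb')); save(s,'scene_c.png',(220,110,370,270),5)
s=pickle.load(open('top0.pkl','rb')); save(s,'top_c.png',(240,120,420,255),4)
```

```text
(no output)
```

View pics/scene0.png

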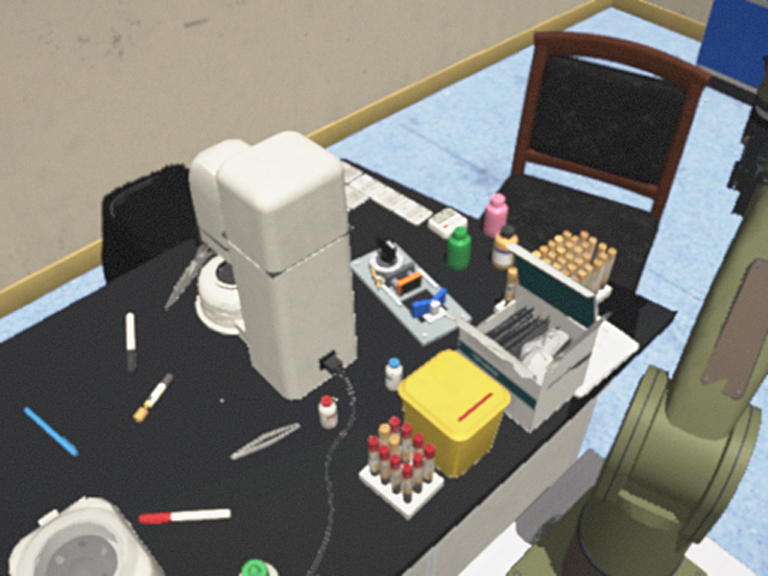

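View pics/top0.png

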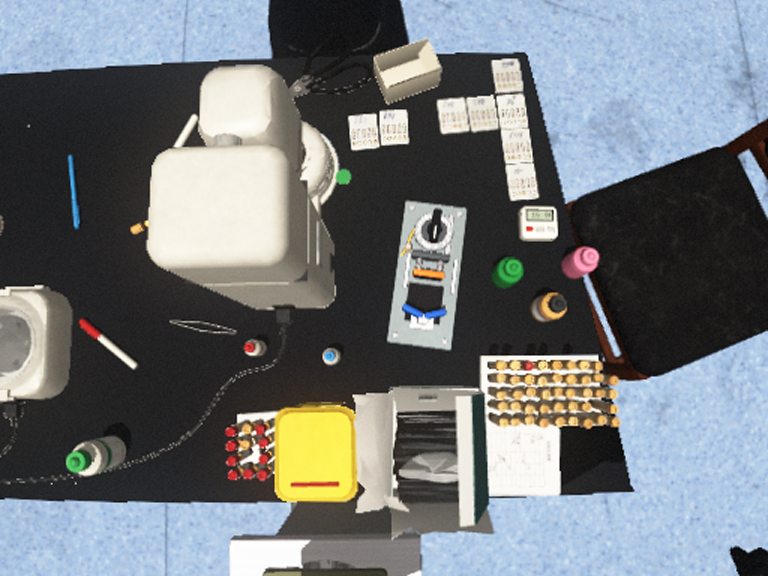

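```bash
ls pics
```

```text
scene0.png
scene_c.png
top0.png
top_c.png
```

View pics/scene_c.png

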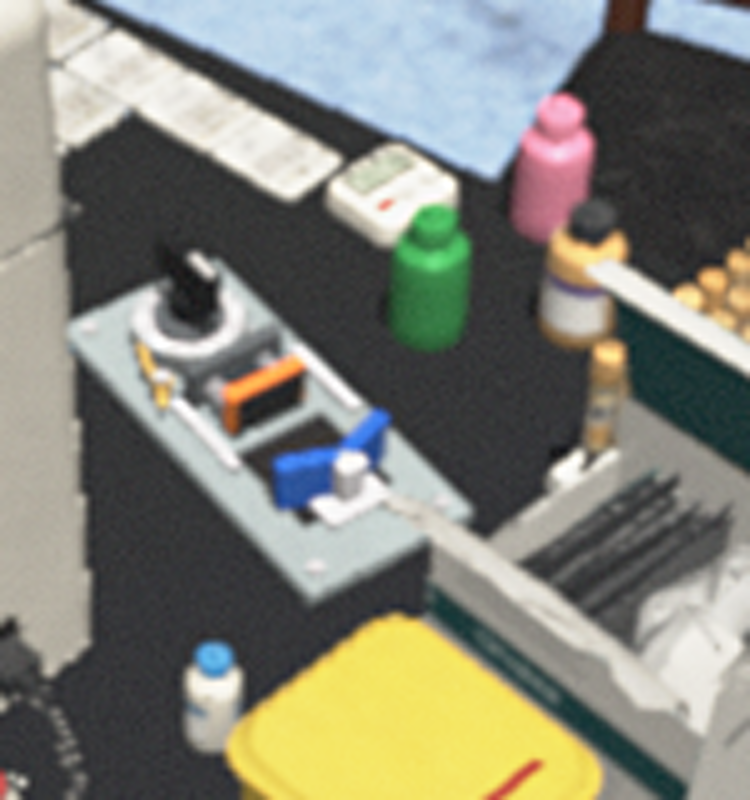

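View pics/top_c.png

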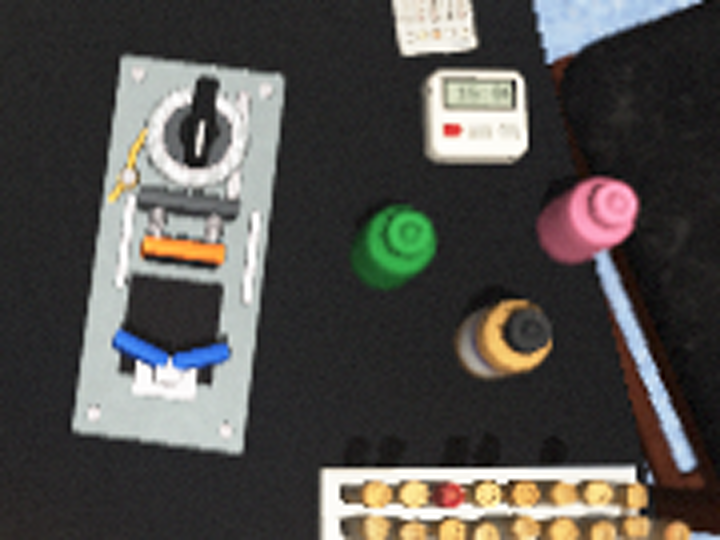

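Run:
```python
from h import *
sc=pickle.load(open('scene0.pkl','rb'));tp=pickle.load(open('top0.pkl','rb'))
A,ca=cloud(sc);B,cb=cloud(tp)
def hm(P,name):
    # height map 2mm: x 0.2..0.8 rows, y -0.55..0.15
    P=P[(P[:,2]<0.8)]
    o=P[:,2].argsort();P=P[o]
    G=np.zeros((300,350)); i=((0.8-P[:,0])/0.002).astype(int); j=((0.15-P[:,1])/0.002).astype(int)
    k=(i>=0)&(i<300)&(j>=0)&(j<350); G[i[k],j[k]]=P[k,2]
    im=cv2.applyColorMap(np.clip(G*255/0.4,0,255).astype(np.uint8),cv2.COLORMAP_JET); 
    cv2.imwrite('pics/'+name,cv2.resize(im,None,fx=2,fy=2,interpolation=0)); return G
g=np.maximum(hm(A,'hA.png'),hm(B,'hB.png'))
def maxz(x0,x1,y0,y1):
    m=[P[(P[:,0]>x0)&(P[:,0]<x1)&(P[:,1]>y0)&(P[:,1]<y1)&(P[:,2]<.6)] for P in(A,B)]
    return [round(float(np.percentile(q[:,2],99)),3) if len(q) else None for q in m]
for x in np.arange(0.26,0.76,0.04):
    print(round(x,2),[maxz(x,x+.04,y,y+.04)[1] for y in np.arange(-0.5,0.06,0.04)])
print([round(y,2) for y in np.arange(-0.5,0.06,0.04)])
# bottle: points within body
for nm,P,c in(('scene',A,ca),('top',B,cb)):
    m=(np.hypot(P[:,0]-.52,P[:,1]+.372)<.04)&(P[:,2]>.006)&(P[:,2]<.12); Q=P[m]
    print(nm,len(Q),Q.max(0),Q.min(0))
    b=Q[(Q[:,2]>.008)&(Q[:,2]<.056)]
    from scipy.optimize import least_squares
    r=least_squares(lambda p:np.hypot(b[:,0]-p[0],b[:,1]-p[1])-.022,[.52,-.372],loss='soft_l1',f_scale=.002);print('axis',r.x,np.abs(r.fun).mean(),len(b))
    t=Q[Q[:,2]>.085];print('cap top',(t.max(0)+t.min(0))/2,t.mean(0),len(t), t.max(0)-t.min(0))
```

```text
0.26 [0.003, 0.003, 0.01, 0.009, 0.007, 0.006, 0.225, 0.245, 0.13, 0.155, 0.181, 0.137, 0.138, 0.137, 0.11]
0.3 [0.003, 0.11, 0.109, 0.108, 0.09, 0.106, 0.222, 0.244, 0.121, 0.157, 0.184, 0.137, 0.137, 0.137, 0.11]
0.34 [0.016, 0.11, 0.11, 0.11, 0.11, 0.11, 0.229, 0.242, 0.123, 0.154, 0.187, 0.137, 0.137, 0.137, 0.11]
0.38 [0.044, 0.11, 0.111, 0.11, 0.11, 0.11, 0.221, 0.241, 0.111, 0.154, 0.183, 0.004, 0.003, 0.004, 0.003]
0.42 [0.015, 0.109, 0.11, 0.11, 0.111, 0.109, 0.003, 0.007, 0.004, 0.004, 0.003, 0.064, 0.066, 0.003, 0.03]
0.46 [0.004, 0.004, 0.003, 0.003, 0.003, 0.004, 0.014, 0.022, 0.022, 0.018, 0.004, 0.046, 0.048, 0.06, 0.048]
0.5 [0.003, 0.004, 0.093, 0.089, 0.004, 0.004, 0.016, 0.051, 0.052, 0.026, 0.003, 0.004, 0.404, 0.407, 0.407]
0.54 [0.003, 0.065, 0.068, 0.065, 0.09, 0.066, 0.022, 0.049, 0.04, 0.017, 0.003, 0.284, 0.415, 0.416, 0.416]
0.58 [None, 0.092, 0.056, 0.004, 0.092, 0.066, 0.021, 0.051, 0.05, 0.016, 0.003, 0.289, 0.416, 0.416, 0.416]
0.62 [None, 0.003, 0.02, 0.019, 0.003, 0.004, 0.035, 0.086, 0.045, 0.017, 0.003, 0.279, 0.416, 0.416, 0.416]
0.66 [None, 0.003,
[... 413 characters left out ...]
0.3), np.float64(-0.26), np.float64(-0.22), np.float64(-0.18), np.float64(-0.14), np.float64(-0.1), np.float64(-0.06), np.float64(-0.02), np.float64(0.02), np.float64(0.06)]
scene 349 [ 0.54701015 -0.34803996  0.0954894 ] [ 0.50102585 -0.40011572  0.00606939]
axis [ 0.52512244 -0.38058503] 0.001624089019355353 171
cap top [ 0.52502529 -0.38092492  0.09026426] [ 0.52417782 -0.37876089  0.08838916] 43 [0.02569888 0.02667957 0.01045029]
top 368 [ 0.54530169 -0.35848032  0.09460344] [ 0.50200011 -0.40226291  0.00641433]
axis [ 0.52422322 -0.3816362 ] 0.0004305346793392648 104
cap top [ 0.5238171  -0.38312902  0.08981656] [ 0.52361367 -0.3826562   0.08786651] 92 [0.02393932 0.02469145 0.00957376]
```

View pics/hB.png

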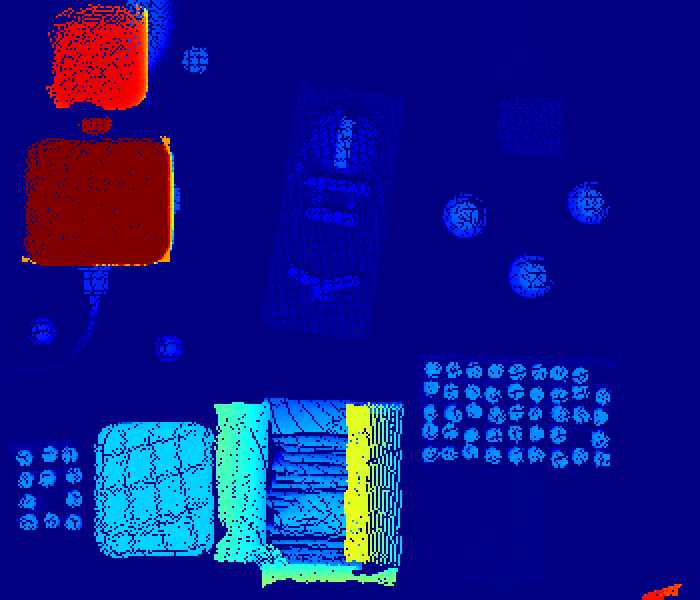

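```bash
cat > m.py <<'E'
from h import *
def clampfit(s):
    # platform mask by colour -> contour -> world at z=.014
    im=s['img'].astype(int); 
    P,c=cloud(s)
    f=np.zeros(s['depth'].shape,bool); W=np.full(s['depth'].shape+(3,),np.nan); W[s['depth']>0]=P
    m=(W[...,0]>.42)&(W[...,0]<.74)&(W[...,1]>-.28)&(W[...,1]<-.08)&(W[...,2]<.1)&(im.mean(2)>75)
    m=cv2.morphologyEx(m.astype(np.uint8),cv2.MORPH_CLOSE,np.ones((3,3)))
    n,l,st,_=cv2.connectedComponentsWithStats(m); k=1+st[1:,4].argmax(); m=(l==k)
    # low-height pixels only
    m&=(W[...,2]<.022)
    v,u=np.nonzero(m); Q=np.array([at_z(s,a,b,.014)[:2] for a,b in zip(u,v)])
    r=cv2.minAreaRect((Q*1000).astype(np.float32)); return r,m,W
E
python3 - <<'E'
from m import *
for n in('scene','top'):
    s=pickle.load(open(n+'0.pkl','rb')); r,m,W=clampfit(s); print(n,r)
    im=s['img'].astype(int); R,G,B=im[...,0],im[...,1],im[...,2]
    reg=(W[...,0]>.42)&(W[...,0]<.74)&(W[...,1]>-.28)&(W[...,1]<-.08)
    for nm,mk in(('jaw',reg&(R>150)&(R-B>80)&(G<170)&(W[...,2]>.025)),('stop',reg&(B>120)&(B-R>70)&(W[...,2]>.02)),('bar',reg&(W[...,2]>.074))):
        v,u=np.nonzero(mk);Q=W[mk];print(nm,len(Q),Q.mean(0).round(4),Q.min(0).round(3),Q.max(0).round(3))
        if nm=='bar': print(cv2.minAreaRect((Q[:,:2]*1000).astype(np.float32)))
        if nm=='jaw':
            e=Q[Q[:,2]>.04];print(cv2.fitLine((e[:,:2]*1000).astype(np.float32),cv2.DIST_HUBER,0,.01,.01).ravel())
E
```

```text
scene ((567.4970703125, -183.52438354492188), (154.37643432617188, 298.7621765136719), 76.44766998291016)
jaw 54 [ 0.5584 -0.1906  0.0517] [ 0.424 -0.28   0.025] [ 0.65  -0.144  0.108]
[   0.83601683    0.5487038   498.34045    -229.97469   ]
stop 161 [ 0.5192 -0.1626  0.0422] [ 0.509 -0.207  0.02 ] [ 0.533 -0.136  0.054]
bar 133 [ 0.5819 -0.2192  0.0864] [ 0.423 -0.28   0.074] [ 0.682 -0.185  0.114]
((548.8621826171875, -227.77890014648438), (270.927001953125, 29.61545181274414), 17.972862243652344)
top ((588.5338134765625, -183.633544921875), (109.5023422241211, 251.27227783203125), 81.04314422607422)
jaw 66 [ 0.5756 -0.1902  0.0494] [ 0.424 -0.28   0.026] [ 0.651 -0.146  0.104]
[ 8.5169071e-01  5.2404475e-01  5.6483118e+02 -1.9812253e+02]
stop 124 [ 0.5191 -0.1723  0.0476] [ 0.511 -0.207  0.021] [ 0.534 -0.138  0.054]
bar 131 [ 0.6204 -0.2076  0.0856] [ 0.424 -0.28   0.074] [ 0.683 -0.186  0.11 ]
((550.4385986328125, -228.5774688720703), (272.1568298339844, 30.487197875976562), 17.39752197265625)
```

```bash
cat >> m.py <<'E'
C=np.array([.5885,-.1836]);TH=np.radians(81.04);EX=np.array([np.cos(TH),np.sin(TH)]);EY=np.array([-EX[1],EX[0]])
def tocl(P): d=P[:,:2]-C; return np.c_[d@EX,d@EY,P[:,2]]
E
python3 - <<'E'
from m import *
for n in('scene','top'):
    s=pickle.load(open(n+'0.pkl','rb')); P,c=cloud(s);L=tocl(P);k=(abs(L[:,0])<.07)&(abs(L[:,1])<.14);L=L[k]*1000;c=c[k].astype(int)
    R,G,B=c.T
    f=(L[:,2]<20)&(c.mean(1)>75)
    print(n,'plat',np.percentile(L[f],[.5,99.5],axis=0).round(1).tolist(),'z',np.median(L[f][:,2]))
    for nm,mk in(('jaw',(R>150)&(R-B>80)&(G<170)&(L[:,2]>40)&(L[:,1]>-20)),('stop',(B>120)&(B-R>70)&(L[:,2]>20)),('bar',(L[:,2]>74))):
        Q=L[mk];print(nm,len(Q),Q.mean(0).round(1),Q.min(0).round(1),Q.max(0).round(1))
        if nm=='bar': print(cv2.minAreaRect(Q[:,:2].astype(np.float32)))
        if nm=='stop':
            for a in range(-35,36,7):
                q=Q[(abs(Q[:,0]-a)<3.5)]
                if len(q): print(a,q.min(0).round(1),q.max(0).round(1))
print('bay',C+.037*EY,'knob',C-.07*EY)
E
```

```text
scene plat [[-65.4, -138.4, -2.3], [56.7, 132.2, 19.7]] z 14.144119131076593
jaw 31 [ 6.3  8.1 46.8] [-17.6  -0.8  41.3] [26.4 14.7 52.9]
stop 161 [10.  71.7 42.2] [-34.9  61.1  20.1] [36.8 79.1 54.3]
-35 [-34.9  62.7  46.4] [-31.8  72.   49.3]
-28 [-31.3  61.7  27.4] [-24.6  73.6  53.7]
-21 [-24.   67.8  33.7] [-17.9  77.5  51.7]
-14 [-16.   69.4  39.8] [-11.   77.5  53. ]
-7 [-10.1  71.1  47.7] [-3.8 79.1 52.9]
0 [-2.  71.5 46.9] [ 1.3 71.6 48.8]
7 [ 4.1 68.6 31. ] [10.5 78.1 51.7]
14 [11.1 66.3 25.9] [17.4 78.9 52. ]
21 [17.5 67.  26.6] [24.5 77.7 53.1]
28 [24.6 64.4 20.1] [31.4 77.2 51.4]
35 [32.2 61.1 20.2] [36.8 71.7 54.3]
bar 90 [  2.  -66.8  81.8] [ -7.2 -94.7  74. ] [  8.  -41.3  87.4]
((0.2179279327392578, -68.07296752929688), (53.374732971191406, 15.17824935913086), 88.03091430664062)
top plat [[-54.5, -129.4, -1.8], [54.4, 124.4, 19.6]] z 13.85302999992615
jaw 58 [-2.9  4.8 47.1] [-24.   -0.7  42.1] [25.8 10.3 51.6]
stop 124 [ 0.3 70.4 47.6] [-34.1  60.1  21.4] [35.3 78.9 54. ]
-35 [-34.1  61.7  21.4] [-31.6  69.1  51. ]
-28 [-31.2  61.8  26.5] [-24.9  72.   51.3]
-21 [-24.   65.3  24.2] [-18.4  74.4  54. ]
-14 [-17.1  66.3  41.4] [-11.7  76.6  51.7]
-7 [-10.3  69.8  47.1] [-4.4 77.8 50.9]
0 [-3.1 71.6 46.6] [ 2.9 77.8 53.5]
7 [ 4.3 69.5 32.3] [10.4 78.9 51.4]
14 [11.7 68.  29. ] [17.4 77.1 52.2]
21 [17.7 64.5 29.6] [24.2 74.4 52.3]
28 [25.  60.1 42.6] [31.4 71.9 51.9]
35 [32.4 63.4 30.6] [35.3 69.3 52.6]
bar 110 [  0.2 -68.9  83.2] [ -6.9 -94.7  74.2] [  6.5 -45.6  86.8]
((0.009693622589111328, -70.11164855957031), (48.97410202026367, 13.094902992248535), 88.91777038574219)
bay [ 0.5519515  -0.17783744] knob [ 0.65764581 -0.19450214]
```

Call:
send_rows([
  {"dx":25,"dy":-6.4,"grip":1},
  {"dx":25,"dy":-6.4},
  {"dx":25,"dy":-6.4},
  {"dx":25,"dy":-6.4},
  {"dx":25,"dy":-6.4},
  {"dx":25,"dy":-6.4},
  {"dx":25,"dy":-6.4},
  {"dx":25,"dy":-6.4},
  {"dx":25,"dy":-6.4},
  {"dx":25,"dy":-6.4},
  {"dx":25,"dy":-6.4},
  {"dx":25,"dy":-6.4},
  {"dx":25,"dy":-6.4},
  {"dx":25,"dy":-6.4},
  {"dx":25,"dy":-6.4},
  {"turn":0.1},
  {"turn":0.1},
  {"dz":0},
  {"dz":0},
], force=15)

```text
schema error: expected keys grip, dx, dy, dz, turn
```

```bash
cat >> m.py <<'E'
from scipy.spatial.transform import Rotation as Ro
def to(target,yaw=None):
    st=get_state();R=Ro.from_quat(st['eef_rot']).as_matrix();p=st['tool_pos']
    ya=np.degrees(np.arctan2(R[1,1],R[0,1]))
    print('clk',round(st['clock'],2),'p',p.round(4),'tool-y yaw',ya.round(2),'tilt',R[:,2].round(3),'F',st['contact_force'].round(2),'M',st['moment'].round(3),'op',round(st['opening']*88,1),'q7',st['q'][6].round(2))
    print('tool delta mm',(R.T@(np.array(target)-p)*1000).round(1), 'turn' ,None if yaw is None else round(np.radians(ya-yaw),3))
E
python3 - <<'E'
from m import *
to([.5245,-.3815,.027],-83)
E
```

```text
clk 1.1 p [ 0.2001 -0.5921  0.2388] tool-y yaw -71.33 tilt [ 0. -0. -1.] F [-0.04  0.31 -0.19] M [-0.026  0.002  0.067] op 88.2 q7 -0.22
tool delta mm [374.8 -95.7 211.7] turn 0.204
```

All keys are needed per row.

Call:
send_rows([
  {"dx":25,"dy":-6.4,"dz":0,"turn":0,"grip":1},
  {"dx":25,"dy":-6.4,"dz":0,"turn":0,"grip":1},
  {"dx":25,"dy":-6.4,"dz":0,"turn":0,"grip":1},
  {"dx":25,"dy":-6.4,"dz":0,"turn":0,"grip":1},
  {"dx":25,"dy":-6.4,"dz":0,"turn":0,"grip":1},
  {"dx":25,"dy":-6.4,"dz":0,"turn":0,"grip":1},
  {"dx":25,"dy":-6.4,"dz":0,"turn":0,"grip":1},
  {"dx":25,"dy":-6.4,"dz":0,"turn":0,"grip":1},
  {"dx":25,"dy":-6.4,"dz":0,"turn":0,"grip":1},
  {"dx":25,"dy":-6.4,"dz":0,"turn":0,"grip":1},
  {"dx":25,"dy":-6.4,"dz":0,"turn":0,"grip":1},
  {"dx":25,"dy":-6.4,"dz":0,"turn":0,"grip":1},
  {"dx":25,"dy":-6.4,"dz":0,"turn":0,"grip":1},
  {"dx":25,"dy":-6.4,"dz":0,"turn":0,"grip":1},
  {"dx":25,"dy":-6.4,"dz":0,"turn":0,"grip":1},
  {"dx":0,"dy":0,"dz":0,"turn":0.1,"grip":1},
  {"dx":0,"dy":0,"dz":0,"turn":0.1,"grip":1},
  {"dx":0,"dy":0,"dz":0,"turn":0,"grip":1},
  {"dx":0,"dy":0,"dz":0,"turn":0,"grip":1},
], force=15)

```text
clock: 3.0
tool_pos: [0.5245, -0.3812, 0.2387]
eef_rot: [0.998, 0.064, -0.0, 0.0]
contact_force: [1.0, 0.6, 0.5]
opening: 1.001
```

Run:
```python
from m import *
to([.5245,-.3815,.027],-83)
```

```text
clk 3.0 p [ 0.5245 -0.3812  0.2387] tool-y yaw -82.66 tilt [-0. -0. -1.] F [1.01 0.55 0.52] M [ 0.017 -0.016 -0.014] op 88.1 q7 -0.95
tool delta mm [0.000e+00 2.000e-01 2.117e+02] turn 0.006
```

Call:
send_rows([
  {"dx":0,"dy":0,"dz":20,"turn":0,"grip":1},
  {"dx":0,"dy":0,"dz":20,"turn":0,"grip":1},
  {"dx":0,"dy":0,"dz":20,"turn":0,"grip":1},
  {"dx":0,"dy":0,"dz":20,"turn":0,"grip":1},
  {"dx":0,"dy":0,"dz":20,"turn":0,"grip":1},
  {"dx":0,"dy":0,"dz":20,"turn":0,"grip":1},
  {"dx":0,"dy":0,"dz":20,"turn":0,"grip":1},
  {"dx":0,"dy":0,"dz":15,"turn":0,"grip":1},
  {"dx":0,"dy":0,"dz":15,"turn":0,"grip":1},
  {"dx":0,"dy":0,"dz":10,"turn":0,"grip":1},
  {"dx":0,"dy":0,"dz":10,"turn":0,"grip":1},
  {"dx":0,"dy":0,"dz":8,"turn":0,"grip":1},
  {"dx":0,"dy":0,"dz":8,"turn":0,"grip":1},
  {"dx":0,"dy":0,"dz":0,"turn":0,"grip":1},
])

```text
clock: 4.4
tool_pos: [0.5241, -0.3808, 0.0317]
eef_rot: [0.998, 0.063, -0.001, -0.0]
contact_force: [0.0, -0.3, 0.4]
opening: 0.996
```

Run:
```python
from m import *
to([.5245,-.3815,.033],-83)
a=snapshot('scene');b=snapshot('top')
im=np.hstack([cv2.resize(a['img'][100:220,270:390],None,fx=3.3,fy=3.3),cv2.resize(b['img'][130:250,300:420],None,fx=3.3,fy=3.3)])
cv2.imwrite('pics/pre.png',im[:,:,::-1])
```

```text
clk 4.4 p [ 0.5241 -0.3808  0.0317] tool-y yaw -82.78 tilt [-0.001  0.001 -1.   ] F [ 0.02 -0.28  0.42] M [0.051 0.021 0.01 ] op 87.7 q7 -0.99
tool delta mm [ 0.3  0.8 -1.3] turn 0.004
```

View pics/pre.png

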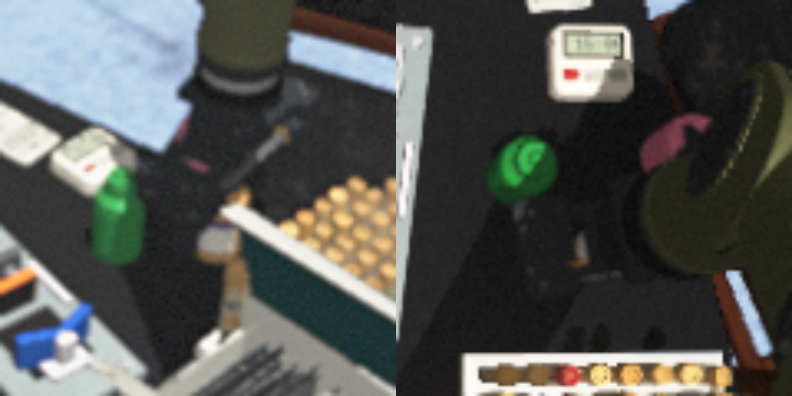

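The gripper straddles the amber bottle (crop pixel ~(222,235)); green and pink stand undisturbed. Closing.

Call:
send_rows([
  {"dx":0.3,"dy":0.8,"dz":-1,"turn":0,"grip":0.6},
  {"dx":0,"dy":0,"dz":0,"turn":0,"grip":0.3},
  {"dx":0,"dy":0,"dz":0,"turn":0,"grip":0.3},
  {"dx":0,"dy":0,"dz":0,"turn":0,"grip":0.3},
  {"dx":0,"dy":0,"dz":0,"turn":0,"grip":0.3},
  {"dx":0,"dy":0,"dz":0,"turn":0,"grip":0.3},
  {"dx":0,"dy":0,"dz":0,"turn":0,"grip":0.3},
  {"dx":0,"dy":0,"dz":0,"turn":0,"grip":0.3},
], force=15)

```text
clock: 5.3
tool_pos: [0.525, -0.3819, 0.0337]
eef_rot: [0.998, 0.063, -0.0, 0.0]
contact_force: [0.3, -0.7, 1.1]
opening: 0.488
```

Run:
```python
from m import *
to([.5245,-.3815,.033],-83)
```

```text
clk 5.3 p [ 0.525  -0.3819  0.0337] tool-y yaw -82.79 tilt [-0. -0. -1.] F [ 0.29 -0.72  1.09] M [ 0.08   0.05  -0.007] op 42.9 q7 -0.99
tool delta mm [-0.5 -0.4  0.7] turn 0.004
```

Call:
send_rows([
  {"dx":0,"dy":0,"dz":-5,"turn":0,"grip":0.3},
  {"dx":0,"dy":0,"dz":-15,"turn":0,"grip":0.3},
  {"dx":0,"dy":0,"dz":-18,"turn":0,"grip":0.3},
  {"dx":0,"dy":0,"dz":-18,"turn":0,"grip":0.3},
  {"dx":0,"dy":0,"dz":-18,"turn":0,"grip":0.3},
  {"dx":0,"dy":0,"dz":-18,"turn":0,"grip":0.3},
  {"dx":0,"dy":0,"dz":-18,"turn":0,"grip":0.3},
  {"dx":0,"dy":0,"dz":-10,"turn":0,"grip":0.3},
  {"dx":0,"dy":0,"dz":0,"turn":0.09,"grip":0.3},
  {"dx":0,"dy":0,"dz":0,"turn":0.1,"grip":0.3},
  {"dx":0,"dy":0,"dz":0,"turn":0.09,"grip":0.3},
  {"dx":0,"dy":0,"dz":0,"turn":0,"grip":0.3},
  {"dx":0,"dy":0,"dz":0,"turn":0,"grip":0.3},
])

```text
clock: 6.6
tool_pos: [0.525, -0.3818, 0.154]
eef_rot: [0.997, -0.076, -0.0, 0.0]
contact_force: [-0.8, 0.2, -0.1]
opening: 0.484
```

Run:
```python
from m import *
to([.552,-.1778,.154],-98.96)
```

```text
clk 6.6 p [ 0.525  -0.3818  0.154 ] tool-y yaw -98.7 tilt [-0. -0. -1.] F [-0.82  0.23 -0.07] M [-0.037  0.032  0.028] op 42.6 q7 -1.18
tool delta mm [-4.200e+00 -2.057e+02 -1.000e-01] turn 0.004
```

Call:
send_rows([
  {"dx":0,"dy":-10,"dz":0,"turn":0,"grip":0.3},
  {"dx":0,"dy":-18,"dz":0,"turn":0,"grip":0.3},
  {"dx":-0.4,"dy":-18,"dz":0,"turn":0,"grip":0.3},
  {"dx":-0.4,"dy":-18,"dz":0,"turn":0,"grip":0.3},
  {"dx":-0.4,"dy":-18,"dz":0,"turn":0,"grip":0.3},
  {"dx":-0.4,"dy":-18,"dz":0,"turn":0,"grip":0.3},
  {"dx":-0.4,"dy":-18,"dz":0,"turn":0,"grip":0.3},
  {"dx":-0.4,"dy":-18,"dz":0,"turn":0,"grip":0.3},
  {"dx":-0.4,"dy":-18,"dz":0,"turn":0,"grip":0.3},
  {"dx":-0.4,"dy":-18,"dz":0,"turn":0,"grip":0.3},
  {"dx":-0.4,"dy":-18,"dz":0,"turn":0,"grip":0.3},
  {"dx":-1,"dy":-15.7,"dz":0,"turn":0,"grip":0.3},
  {"dx":0,"dy":0,"dz":0,"turn":0,"grip":0.3},
  {"dx":0,"dy":0,"dz":0,"turn":0,"grip":0.3},
])

```text
clock: 8.0
tool_pos: [0.5521, -0.1779, 0.1538]
eef_rot: [0.997, -0.077, 0.0, 0.0]
contact_force: [-0.9, -0.3, -1.0]
opening: 0.491
```

Run:
```python
from m import *
to([.552,-.1778,.048],-98.96)
a=snapshot('scene');b=snapshot('top')
im=np.hstack([cv2.resize(a['img'][100:240,210:350],None,fx=2.8,fy=2.8),cv2.resize(b['img'][120:260,230:370],None,fx=2.8,fy=2.8)])
cv2.imwrite('pics/over.png',im[:,:,::-1])
# bottle points in hand
for s in(a,b):
    P,c=cloud(s);c=c.astype(int)
    m=(np.hypot(P[:,0]-.552,P[:,1]+.178)<.035)&(P[:,2]>.09)&(P[:,2]<.15)&(c[:,0]-c[:,2]>30);Q=P[m];print(len(Q),Q.mean(0) if len(Q) else'',Q.min(0) if len(Q) else'')
```

```text
clk 8.0 p [ 0.5521 -0.1779  0.1538] tool-y yaw -98.79 tilt [ 0.    -0.001 -1.   ] F [-0.86 -0.26 -1.02] M [ 0.068 -0.01   0.012] op 43.2 q7 -1.46
tool delta mm [-1.000e-01 -1.000e-01  1.058e+02] turn 0.003
75 [ 0.53437428 -0.16951271  0.13237857] [ 0.52655708 -0.18846856  0.12071385]
0
```

View pics/over.png

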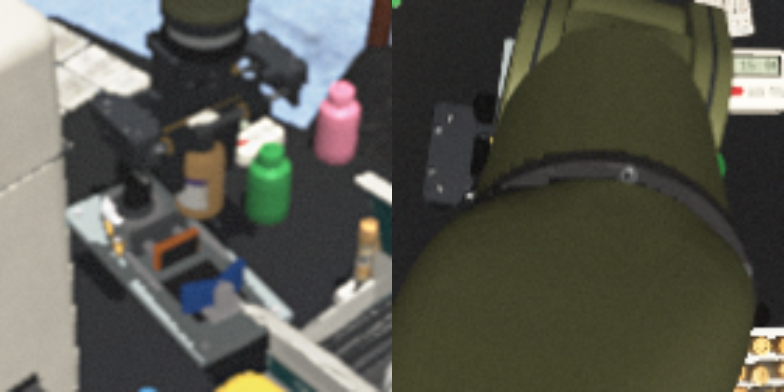

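The bottle hangs upright in the gripper (left half, (203,180)), above the bay; the arm hides it in the top view. Lowering.

Call:
send_rows([
  {"dx":0,"dy":0,"dz":10,"turn":0,"grip":0.3},
  {"dx":0,"dy":0,"dz":15,"turn":0,"grip":0.3},
  {"dx":0,"dy":0,"dz":15,"turn":0,"grip":0.3},
  {"dx":0,"dy":0,"dz":15,"turn":0,"grip":0.3},
  {"dx":0,"dy":0,"dz":15,"turn":0,"grip":0.3},
  {"dx":0,"dy":0,"dz":12,"turn":0,"grip":0.3},
  {"dx":0,"dy":0,"dz":9,"turn":0,"grip":0.3},
  {"dx":0,"dy":0,"dz":6,"turn":0,"grip":0.3},
  {"dx":0,"dy":0,"dz":5,"turn":0,"grip":0.3},
  {"dx":0,"dy":0,"dz":0,"turn":0,"grip":0.3},
  {"dx":0,"dy":0,"dz":0,"turn":0,"grip":0.3},
])

```text
clock: 9.2
tool_pos: [0.5523, -0.178, 0.052]
eef_rot: [0.997, -0.077, 0.0, 0.0]
contact_force: [0.2, 0.1, -0.4]
opening: 0.482
```

Run:
```python
from m import *
to([.552,-.1778,.0477],-98.96)
a=snapshot('scene'); save(a,'low.png',(220,110,330,240),4.5)
```

```text
clk 9.2 p [ 0.5523 -0.178   0.052 ] tool-y yaw -98.83 tilt [ 0.001 -0.    -1.   ] F [ 0.22  0.13 -0.39] M [ 0.022 -0.037 -0.027] op 42.4 q7 -1.46
tool delta mm [-0.4 -0.2  4.3] turn 0.002
```

View pics/low.png

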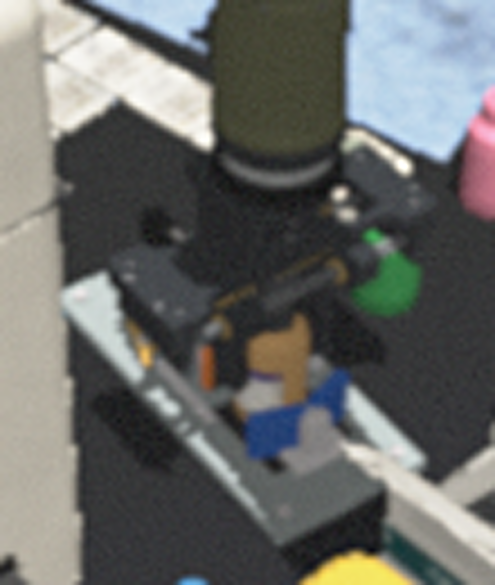

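The bottle stands between jaw and back-stop at crop (275,370), just above the platform. Last few millimetres.

Call:
send_rows([
  {"dx":-0.3,"dy":0,"dz":2,"turn":0,"grip":0.3},
  {"dx":0,"dy":0,"dz":1,"turn":0,"grip":0.3},
  {"dx":0,"dy":0,"dz":1,"turn":0,"grip":0.3},
  {"dx":0,"dy":0,"dz":0,"turn":0,"grip":0.3},
  {"dx":0,"dy":0,"dz":0,"turn":0,"grip":0.3},
])

```text
clock: 9.75
tool_pos: [0.5518, -0.1779, 0.0477]
eef_rot: [0.997, -0.077, 0.0, 0.0]
contact_force: [0.8, -0.7, -1.2]
opening: 0.484
```

Run:
```python
from m import *
to([.552,-.1778,.0477],-98.96)
```

```text
clk 9.75 p [ 0.5518 -0.1779  0.0477] tool-y yaw -98.83 tilt [ 0. -0. -1.] F [ 0.8  -0.67 -1.2 ] M [ 0.006  0.071 -0.012] op 42.6 q7 -1.46
tool delta mm [ 0.2 -0.2  0. ] turn 0.002
```

Call:
send_rows([
  {"dx":0,"dy":0,"dz":0.5,"turn":0,"grip":0.3},
  {"dx":0,"dy":0,"dz":0.5,"turn":0,"grip":0.3},
  {"dx":0,"dy":0,"dz":0,"turn":0,"grip":0.3},
])

```text
clock: 10.05
tool_pos: [0.5519, -0.1779, 0.0476]
eef_rot: [0.997, -0.077, 0.0, 0.0]
contact_force: [-1.1, 1.1, 7.6]
opening: 0.483
```

Run:
```python
from m import *
to([.552,-.1778,.0477],-98.96)
```

```text
clk 10.05 p [ 0.5519 -0.1779  0.0476] tool-y yaw -98.84 tilt [ 0.001 -0.    -1.   ] F [-1.06  1.1   7.59] M [0.21  0.356 0.047] op 42.5 q7 -1.46
tool delta mm [ 0.  -0.1 -0.1] turn 0.002
```

Call:
send_rows([
  {"dx":0,"dy":0,"dz":-0.3,"turn":0,"grip":0.55},
  {"dx":0,"dy":0,"dz":0,"turn":0,"grip":0.65},
  {"dx":0,"dy":0,"dz":0,"turn":0,"grip":0.8},
  {"dx":0,"dy":0,"dz":0,"turn":0,"grip":0.8},
  {"dx":0,"dy":0,"dz":0,"turn":0,"grip":0.8},
  {"dx":0,"dy":0,"dz":-5,"turn":0,"grip":0.8},
  {"dx":0,"dy":0,"dz":-10,"turn":0,"grip":0.8},
  {"dx":0,"dy":0,"dz":-15,"turn":0,"grip":0.8},
  {"dx":0,"dy":0,"dz":-20,"turn":0,"grip":0.8},
  {"dx":0,"dy":0,"dz":-20,"turn":0,"grip":0.8},
  {"dx":0,"dy":0,"dz":-20,"turn":0,"grip":0.8},
  {"dx":0,"dy":0,"dz":-5,"turn":0,"grip":0.8},
  {"dx":0,"dy":0,"dz":0,"turn":0,"grip":0.6},
])

```text
clock: 11.35
tool_pos: [0.5525, -0.1781, 0.1435]
eef_rot: [0.997, -0.077, 0.001, 0.0]
contact_force: [0.6, 0.0, -0.4]
opening: 0.737
```

Run:
```python
from m import *
to([.6576,-.1945,.054],-98.96)
a=snapshot('scene'); save(a,'stood.png',(220,110,330,240),4.5)
```

```text
clk 11.35 p [ 0.5525 -0.1781  0.1435] tool-y yaw -98.84 tilt [ 0.003 -0.001 -1.   ] F [ 0.6   0.03 -0.43] M [0.035 0.088 0.026] op 64.8 q7 -1.46
tool delta mm [106.1  -0.   89.8] turn 0.002
```

View pics/stood.png

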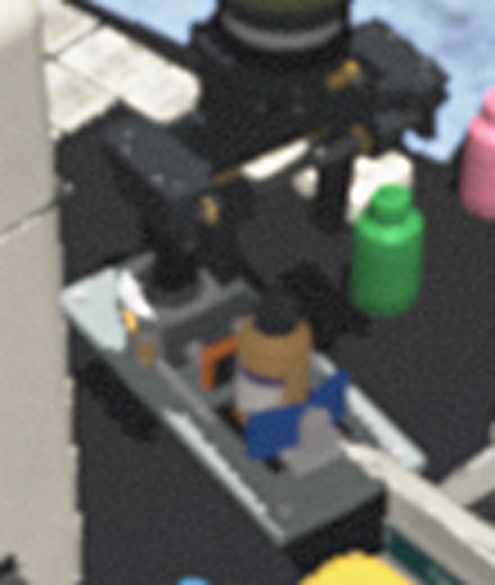

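Call:
send_rows([
  {"dx":12,"dy":0,"dz":0,"turn":0,"grip":0.45},
  {"dx":16,"dy":0,"dz":0,"turn":0,"grip":0.45},
  {"dx":16,"dy":0,"dz":0,"turn":0,"grip":0.45},
  {"dx":16,"dy":0,"dz":0,"turn":0,"grip":0.45},
  {"dx":16,"dy":0,"dz":0,"turn":0,"grip":0.45},
  {"dx":16,"dy":0,"dz":0,"turn":0,"grip":0.45},
  {"dx":14,"dy":0,"dz":0,"turn":0,"grip":0.45},
  {"dx":0,"dy":0,"dz":0,"turn":0,"grip":0.45},
  {"dx":0,"dy":0,"dz":0,"turn":0,"grip":0.45},
])

```text
clock: 12.3
tool_pos: [0.6554, -0.1939, 0.1408]
eef_rot: [0.997, -0.077, -0.001, -0.0]
contact_force: [-0.4, 0.7, -0.7]
opening: 0.457
```

Run:
```python
from m import *
to([.6576,-.1945,.054],-98.96)
for n in('scene','top'):
    s=snapshot(n);pickle.dump(s,open(n+'1.pkl','wb'))
    P,c=cloud(s);L=tocl(P)*1000;c=c.astype(int)
    m=(np.hypot(L[:,0],L[:,1]-37)<30)&(L[:,2]>22)&(L[:,2]<66)&(c[:,0]-c[:,2]>25)&((L[:,2]>56)|((L[:,1]>14)&(L[:,1]<60)))
    print(n,m.sum(),L[m].min(0).round(1),L[m].max(0).round(1))
    m=(np.hypot(L[:,0],L[:,1]-37)<30)&(L[:,2]>96)&(L[:,2]<115);print('cap',m.sum(),L[m].mean(0).round(1),L[m].min(0).round(1),L[m].max(0).round(1)) if m.any() else 0
    if n=='top': save(s,'top1.png',(230,110,370,260),4)
```

```text
clk 12.3 p [ 0.6554 -0.1939  0.1408] tool-y yaw -98.83 tilt [-0.003  0.    -1.   ] F [-0.38  0.7  -0.68] M [ 0.038  0.006 -0.002] op 40.3 q7 -1.47
tool delta mm [ 2.5  0.2 86.8] turn 0.002
scene 38 [-9.  29.6 23.3] [22.  61.7 65.9]
cap 62 [ -0.3  41.5 101.4] [-13.1  25.2  96. ] [ 13.7  51.3 106.8]Traceback (most recent call last):
  File "<stdin>", line 7, in <module>
    return umr_minimum(a, axis, None, out, keepdims, initial, where)
ValueError: zero-size array to reduction operation minimum which has no identity
```

Call:
send_rows([
  {"dx":2,"dy":0,"dz":10,"turn":0.002,"grip":0.45},
  {"dx":0,"dy":0,"dz":15,"turn":0,"grip":0.45},
  {"dx":0,"dy":0,"dz":15,"turn":0,"grip":0.45},
  {"dx":0,"dy":0,"dz":15,"turn":0,"grip":0.45},
  {"dx":0,"dy":0,"dz":12,"turn":0,"grip":0.45},
  {"dx":0,"dy":0,"dz":10,"turn":0,"grip":0.45},
  {"dx":0,"dy":0,"dz":6,"turn":0,"grip":0.45},
  {"dx":0,"dy":0,"dz":3,"turn":0,"grip":0.45},
  {"dx":0,"dy":0,"dz":0,"turn":0,"grip":0.45},
  {"dx":0,"dy":0,"dz":0,"turn":0,"grip":0.45},
  {"dx":0,"dy":0,"dz":0,"turn":0,"grip":0.45},
])

```text
clock: 13.5
tool_pos: [0.659, -0.1946, 0.0567]
eef_rot: [0.997, -0.078, 0.001, 0.0]
contact_force: [-0.0, 0.9, 0.3]
opening: 0.453
```

Run:
```python
from m import *
to([.6576,-.1945,.054],-98.96)
s=snapshot('scene'); save(s,'knob1.png',(220,110,330,240),4.5)
```

```text
clk 13.5 p [ 0.659  -0.1946  0.0567] tool-y yaw -98.95 tilt [ 0.001 -0.    -1.   ] F [-0.03  0.87  0.34] M [ 0.024 -0.014 -0.027] op 39.8 q7 -1.47
tool delta mm [-1.4  0.1  2.7] turn 0.0
```

View pics/knob1.png

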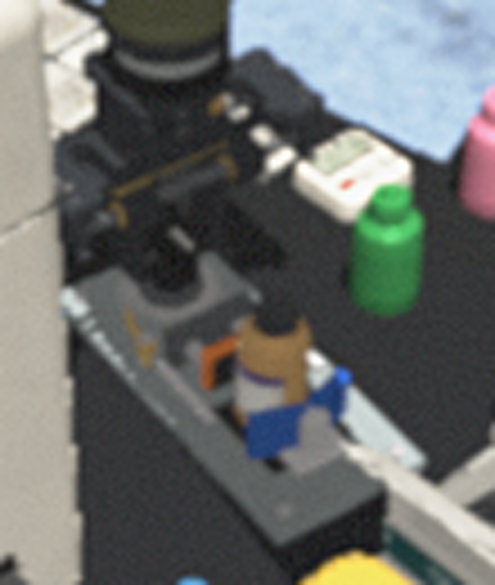

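Call:
send_rows([
  {"dx":-1.4,"dy":0,"dz":2,"turn":0,"grip":0.3},
  {"dx":0,"dy":0,"dz":0,"turn":0,"grip":0.2},
  {"dx":0,"dy":0,"dz":0,"turn":0,"grip":0.1},
  {"dx":0,"dy":0,"dz":0,"turn":0,"grip":0.05},
  {"dx":0,"dy":0,"dz":0,"turn":0,"grip":0.05},
  {"dx":0,"dy":0,"dz":0,"turn":0,"grip":0.05},
  {"dx":0,"dy":0,"dz":0,"turn":0,"grip":0.05},
], force=25)

```text
clock: 14.25
tool_pos: [0.6574, -0.1946, 0.0545]
eef_rot: [0.997, -0.078, 0.0, 0.0]
contact_force: [-0.6, 0.6, 6.0]
opening: 0.147
```

Run:
```python
from m import *
to([.6576,-.1945,.054],-98.96)
```

```text
clk 14.25 p [ 0.6574 -0.1946  0.0545] tool-y yaw -98.96 tilt [ 0.001 -0.    -1.   ] F [-0.62  0.62  6.02] M [-0.075  0.126 -0.051] op 12.9 q7 -1.47
tool delta mm [ 0.2 -0.1  0.5] turn -0.0
```

```bash
cat > k.py <<'E'
from m import *
def kn(n=6):
    M=[];Y=[]
    for i in range(n):
        s=snapshot('scene'); st=get_state(); R=Ro.from_quat(st['eef_rot']).as_matrix(); Y.append(-(np.arctan2(R[1,1],R[0,1])+np.radians(98.96)));M.append(np.r_[st['moment'],st['contact_force']])
    M=np.array(M)
    print('clk %.2f ang %.3f teeth %.2f'%(st['clock'],np.mean(Y),np.mean(Y)/.17453),'M',M.mean(0).round(3),'sdMz',M[:,2].std().round(3),'p',st['tool_pos'].round(4))
    P,c=cloud(s);L=tocl(P)*1000;c=c.astype(int)
    m=(abs(L[:,0])<14)&(L[:,1]>20)&(L[:,1]<75)&(L[:,2]>98)&(L[:,2]<112)&(c.max(1)<110);q=L[m]
    if len(q): print('cap',len(q),q.mean(0).round(1),'mid',((q.min(0)+q.max(0))/2).round(1))
    m=(abs(L[:,0])<30)&(L[:,1]>-5)&(L[:,1]<45)&(L[:,2]>44)&(L[:,2]<54)&(c[:,0]-c[:,2]>70)&(c[:,1]<140);q=L[m]
    if len(q): print('jaw',len(q),q.mean(0).round(1),q.max(0).round(1))
    return s
E
python3 -c "
from k import *
kn()"
```

```text
clk 14.55 ang -0.000 teeth -0.00 M [-0.054  0.144 -0.025 -0.82  -0.787  5.185] sdMz 0.018 p [ 0.6575 -0.1946  0.0545]
cap 57 [  0.   41.6 102.1] mid [ -0.2  41.2 103. ]
jaw 25 [15.8  5.7 47.5] [27.4 10.4 50. ]
```

Call:
send_rows([
  {"dx":0,"dy":0,"dz":0,"turn":0.05,"grip":0.05},
  {"dx":0,"dy":0,"dz":0,"turn":0.05,"grip":0.05},
  {"dx":0,"dy":0,"dz":0,"turn":0.05,"grip":0.05},
  {"dx":0,"dy":0,"dz":0,"turn":0.05,"grip":0.05},
  {"dx":0,"dy":0,"dz":0,"turn":0,"grip":0.05},
])

```text
clock: 15.05
tool_pos: [0.6575, -0.1944, 0.0545]
eef_rot: [0.984, -0.178, 0.0, 0.0]
contact_force: [-1.3, -0.3, 4.6]
opening: 0.141
```

```bash
python3 -c "
from k import *
s=kn(4);save(s,'t1.png',(220,110,330,240),4.5)"
```

```text
clk 15.25 ang 0.200 teeth 1.14 M [ 0.011  0.143 -0.038 -0.847 -0.486  5.066] sdMz 0.029 p [ 0.6575 -0.1944  0.0545]
cap 59 [  0.3  41.8 101.6] mid [ -0.8  40.8 102.5]
jaw 20 [17.2 10.6 48.3] [27.3 15.  53.9]
```

View pics/t1.png

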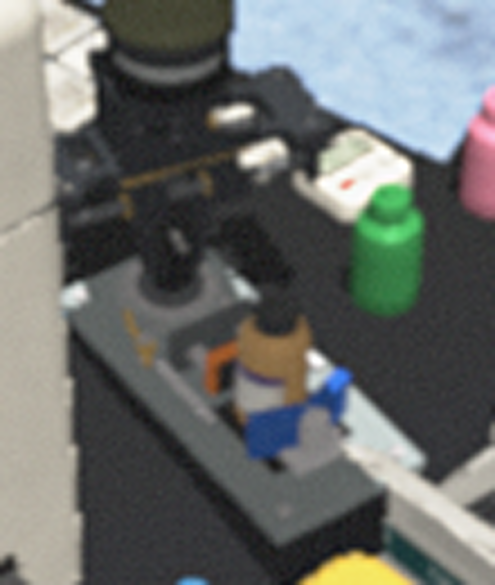

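Call:
send_rows([
  {"dx":0,"dy":0,"dz":0,"turn":0.05,"grip":0.05},
  {"dx":0,"dy":0,"dz":0,"turn":0.05,"grip":0.05},
  {"dx":0,"dy":0,"dz":0,"turn":0.05,"grip":0.05},
  {"dx":0,"dy":0,"dz":0,"turn":0.04,"grip":0.05},
  {"dx":0,"dy":0,"dz":0,"turn":0,"grip":0.05},
])

```text
clock: 15.75
tool_pos: [0.6576, -0.1942, 0.0545]
eef_rot: [0.963, -0.27, 0.001, 0.0]
contact_force: [-1.3, -0.4, 5.2]
opening: 0.144
```

```bash
python3 -c "
from k import *
s=kn(8)"
```

```text
clk 16.15 ang 0.389 teeth 2.23 M [ 0.103  0.138 -0.012 -0.537  0.209  5.585] sdMz 0.02 p [ 0.6576 -0.1942  0.0545]
cap 58 [-1.00e-01  4.46e+01  1.02e+02] mid [ -1.4  44.1 103.8]
jaw 21 [16.3 14.5 47.6] [27.  19.6 50.8]
```

Call:
send_rows([
  {"dx":0,"dy":0,"dz":0,"turn":0.04,"grip":0.05},
  {"dx":0,"dy":0,"dz":0,"turn":0.04,"grip":0.05},
  {"dx":0,"dy":0,"dz":0,"turn":0,"grip":0.05},
])

```text
clock: 16.45
tool_pos: [0.6576, -0.1941, 0.0545]
eef_rot: [0.951, -0.308, 0.001, -0.0]
contact_force: [-0.6, 1.2, 4.8]
opening: 0.143
```

```bash
python3 -c "
from k import *
s=kn(8)"
```

```text
clk 16.85 ang 0.469 teeth 2.69 M [ 9.400e-02  1.010e-01  4.000e-03 -5.840e-01  3.110e-01  5.494e+00] sdMz 0.031 p [ 0.6576 -0.1941  0.0545]
cap 56 [-1.000e-01  4.610e+01  1.019e+02] mid [ -0.4  45.3 102.5]
jaw 20 [17.1 16.9 48.1] [27.9 22.7 51.1]
```

Call:
send_rows([
  {"dx":0,"dy":0,"dz":0,"turn":0.05,"grip":0.05},
  {"dx":0,"dy":0,"dz":0,"turn":0.045,"grip":0.05},
  {"dx":0,"dy":0,"dz":0,"turn":0,"grip":0.05},
])

```text
clock: 17.15
tool_pos: [0.6577, -0.1941, 0.0545]
eef_rot: [0.936, -0.353, 0.001, -0.0]
contact_force: [0.5, 1.2, 4.8]
opening: 0.143
```

```bash
python3 -c "
from k import *
s=kn(8);save(s,'t3.png',(220,110,330,240),4.5)"
```

```text
clk 17.55 ang 0.564 teeth 3.23 M [ 1.370e-01  8.500e-02  1.000e-03 -4.840e-01  2.580e-01  5.432e+00] sdMz 0.015 p [ 0.6577 -0.194   0.0545]
cap 61 [1.000e-01 4.950e+01 1.021e+02] mid [  0.3  47.8 103.2]
jaw 21 [17.3 19.3 48. ] [27.3 24.1 52.1]
```

View pics/t3.png

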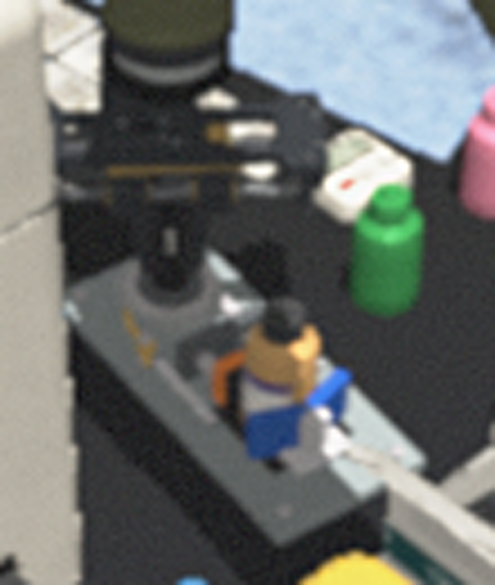

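Call:
send_rows([
  {"dx":0,"dy":0,"dz":0,"turn":0.03,"grip":0.05},
  {"dx":0,"dy":0,"dz":0,"turn":0.03,"grip":0.05},
  {"dx":0,"dy":0,"dz":0,"turn":0,"grip":0.05},
])

```text
clock: 17.85
tool_pos: [0.6577, -0.194, 0.0545]
eef_rot: [0.925, -0.381, 0.001, -0.0]
contact_force: [-0.2, -0.4, 4.8]
opening: 0.144
```

```bash
python3 -c "
from k import *
s=kn(8)"
```

```text
clk 18.25 ang 0.624 teeth 3.58 M [ 0.139  0.063 -0.011 -0.131  0.344  5.336] sdMz 0.026 p [ 0.6577 -0.194   0.0545]
cap 58 [-1.000e-01  5.080e+01  1.018e+02] mid [ -1.3  49.3 103.6]
jaw 21 [17.1 20.6 48.2] [28.3 26.1 51.8]
```

Call:
send_rows([
  {"dx":0,"dy":0,"dz":0,"turn":0.03,"grip":0.05},
  {"dx":0,"dy":0,"dz":0,"turn":0.02,"grip":0.05},
  {"dx":0,"dy":0,"dz":0,"turn":0,"grip":0.05},
])

```text
clock: 18.55
tool_pos: [0.6578, -0.194, 0.0545]
eef_rot: [0.915, -0.404, 0.001, -0.0]
contact_force: [-0.2, -0.0, 5.9]
opening: 0.146
```

```bash
python3 -c "
from k import *
s=kn(8)"
```

```text
clk 18.95 ang 0.674 teeth 3.86 M [ 1.500e-01  5.000e-02  1.000e-03 -2.930e-01  3.070e-01  5.476e+00] sdMz 0.029 p [ 0.6578 -0.194   0.0545]
cap 57 [-1.000e-01  5.040e+01  1.013e+02] mid [ -1.6  49.2 102.8]
jaw 21 [17.7 21.  47.7] [26.9 25.6 50.7]
```

Call:
send_rows([
  {"dx":0,"dy":0,"dz":0,"turn":0.04,"grip":0.05},
  {"dx":0,"dy":0,"dz":0,"turn":0.03,"grip":0.05},
  {"dx":0,"dy":0,"dz":0,"turn":0,"grip":0.05},
])

```text
clock: 19.25
tool_pos: [0.6578, -0.1939, 0.0545]
eef_rot: [0.9, -0.435, 0.001, -0.0]
contact_force: [0.7, 0.9, 4.3]
opening: 0.147
```

```bash
python3 -c "
from k import *
s=kn(8);save(s,'t4.png',(220,110,330,240),4.5)"
```

```text
clk 19.65 ang 0.744 teeth 4.26 M [ 0.155  0.042  0.056 -0.276  0.498  5.581] sdMz 0.025 p [ 0.6578 -0.1939  0.0545]
cap 57 [ -0.4  50.5 101.5] mid [ -1.1  49.2 102.3]
jaw 18 [16.1 20.4 47.6] [25.7 26.5 49.8]
```

View pics/t4.png

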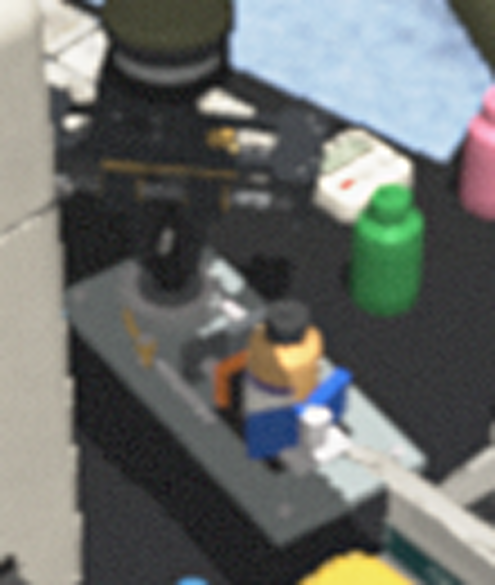

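Cap and jaw stopped between 0.56 and 0.63 rad and torque rises after that: contact lies between teeth 3 and 4, so the second click after is tooth 5 (0.873 rad, expected ≈7.5 N).

Call:
send_rows([
  {"dx":0,"dy":0,"dz":0,"turn":0.03,"grip":0.05},
  {"dx":0,"dy":0,"dz":0,"turn":0.03,"grip":0.05},
  {"dx":0,"dy":0,"dz":0,"turn":0.03,"grip":0.05},
  {"dx":0,"dy":0,"dz":0,"turn":0,"grip":0.05},
], force=35)

```text
clock: 20.05
tool_pos: [0.6579, -0.1939, 0.0545]
eef_rot: [0.88, -0.475, 0.001, -0.0]
contact_force: [-0.3, 0.9, 5.0]
opening: 0.146
```

```bash
python3 -c "
from k import *
s=kn(8)"
```

```text
clk 20.45 ang 0.834 teeth 4.78 M [ 0.175  0.02   0.111 -0.066  0.83   5.08 ] sdMz 0.033 p [ 0.6579 -0.1939  0.0545]
cap 57 [-1.000e-01  5.050e+01  1.018e+02] mid [ -0.2  49.7 103.2]
jaw 20 [18.8 22.1 48.3] [27.6 25.9 51.5]
```

Call:
send_rows([
  {"dx":0,"dy":0,"dz":0,"turn":0.03,"grip":0.05},
  {"dx":0,"dy":0,"dz":0,"turn":0.03,"grip":0.05},
  {"dx":0,"dy":0,"dz":0,"turn":0.03,"grip":0.05},
  {"dx":0,"dy":0,"dz":0,"turn":0,"grip":0.05},
])

```text
clock: 20.85
tool_pos: [0.6579, -0.1938, 0.0545]
eef_rot: [0.858, -0.514, 0.001, -0.0]
contact_force: [0.0, 1.9, 5.4]
opening: 0.144
```

```bash
python3 -c "
from k import *
s=kn(8);save(s,'t5.png',(220,110,330,240),4.5)"
```

```text
clk 21.25 ang 0.923 teeth 5.29 M [ 0.201 -0.026  0.163  0.103  0.414  5.324] sdMz 0.019 p [ 0.6579 -0.1938  0.0545]
cap 57 [  0.3  51.4 102. ] mid [ -0.8  51.2 102.6]
jaw 17 [19.  20.7 47.3] [26.2 25.9 51. ]
```

View pics/t5.png

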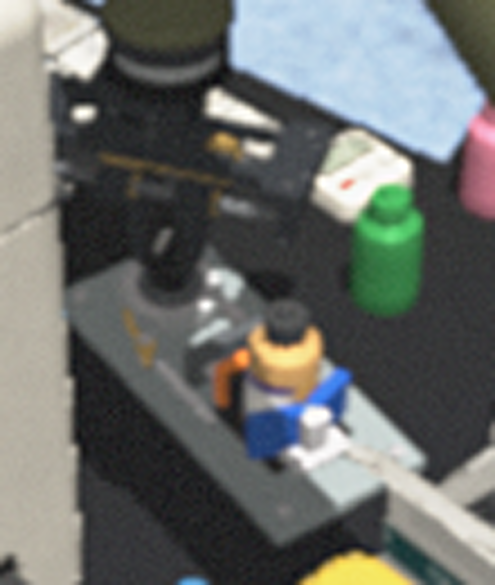

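Call:
send_rows([
  {"dx":0,"dy":0,"dz":0,"turn":-0.025,"grip":0.05},
  {"dx":0,"dy":0,"dz":0,"turn":-0.023,"grip":0.05},
  {"dx":0,"dy":0,"dz":0,"turn":0,"grip":0.05},
])

```text
clock: 21.55
tool_pos: [0.658, -0.1938, 0.0545]
eef_rot: [0.87, -0.493, 0.001, -0.001]
contact_force: [0.4, 0.6, 5.1]
opening: 0.15
```

```bash
python3 -c "
from k import *
s=kn(8)"
```

```text
clk 21.95 ang 0.876 teeth 5.02 M [ 0.201 -0.038  0.065  0.046  0.536  4.974] sdMz 0.033 p [ 0.658  -0.1938  0.0545]
cap 54 [ -0.5  50.6 101.7] mid [ -0.4  51.  104.5]
jaw 19 [18.8 21.1 47.5] [26.9 26.6 51.7]
```

The torque fell far more than the springs alone would give, so the pawl is carrying. Releasing.

Call:
send_rows([
  {"dx":0,"dy":0,"dz":0,"turn":0,"grip":0.2},
  {"dx":0,"dy":0,"dz":0,"turn":0,"grip":0.3},
  {"dx":0,"dy":0,"dz":0,"turn":0,"grip":0.4},
  {"dx":0,"dy":0,"dz":0,"turn":0,"grip":0.4},
  {"dx":0,"dy":0,"dz":-5,"turn":0,"grip":0.4},
  {"dx":0,"dy":0,"dz":-15,"turn":0,"grip":0.4},
  {"dx":0,"dy":0,"dz":-20,"turn":0,"grip":0.4},
  {"dx":0,"dy":0,"dz":-25,"turn":0,"grip":0.4},
  {"dx":0,"dy":0,"dz":-25,"turn":0,"grip":0.4},
  {"dx":0,"dy":0,"dz":-25,"turn":0,"grip":0.4},
  {"dx":0,"dy":0,"dz":0,"turn":0,"grip":0.4},
])

```text
clock: 23.05
tool_pos: [0.6596, -0.1957, 0.1742]
eef_rot: [0.869, -0.494, 0.004, -0.001]
contact_force: [0.5, 0.4, 0.5]
opening: 0.399
```

Run:
```python
from m import *
to([.52,-.42,.22],-130)
```

```text
clk 23.05 p [ 0.6596 -0.1957  0.1742] tool-y yaw -149.21 tilt [ 0.008 -0.003 -1.   ] F [0.51 0.43 0.47] M [ 0.068 -0.044 -0.   ] op 35.1 q7 -2.13
tool delta mm [121.5 234.5 -46.2] turn -0.335
```

Call:
send_rows([
  {"dx":0,"dy":0,"dz":-25,"turn":0,"grip":0.4},
  {"dx":0,"dy":0,"dz":-25,"turn":0,"grip":0.4},
  {"dx":12,"dy":23,"dz":-2,"turn":0,"grip":0.4},
  {"dx":12,"dy":23,"dz":0,"turn":0,"grip":0.4},
  {"dx":12,"dy":23,"dz":0,"turn":0,"grip":0.4},
  {"dx":12,"dy":23,"dz":0,"turn":0,"grip":0.4},
  {"dx":12,"dy":23,"dz":0,"turn":0,"grip":0.4},
  {"dx":12,"dy":23,"dz":0,"turn":0,"grip":0.4},
  {"dx":12,"dy":23,"dz":0,"turn":0,"grip":0.4},
  {"dx":12,"dy":23,"dz":0,"turn":0,"grip":0.4},
  {"dx":12,"dy":23,"dz":0,"turn":0,"grip":0.4},
  {"dx":12,"dy":23,"dz":0,"turn":0,"grip":0.4},
  {"dx":0,"dy":0,"dz":0,"turn":0,"grip":0.4},
  {"dx":0,"dy":0,"dz":0,"turn":0,"grip":0.4},
])

```text
clock: 24.45
tool_pos: [0.5206, -0.415, 0.2208]
eef_rot: [0.869, -0.494, -0.0, -0.0]
contact_force: [-0.2, 0.9, 0.1]
opening: 0.399
```

Run:
```python
from m import *
to([.52,-.42,.22],-130)
a=snapshot('scene');b=snapshot('top')
im=np.hstack([cv2.resize(a['img'][110:240,215:345],None,fx=3,fy=3),cv2.resize(b['img'][120:250,220:350],None,fx=3,fy=3)])
cv2.imwrite('pics/fin.png',im[:,:,::-1])
for s in(a,b):
    P,c=cloud(s);L=tocl(P)*1000;c=c.astype(int)
    m=(np.hypot(L[:,0],L[:,1]+70)<32)&(L[:,2]>76)&(L[:,2]<92);q=L[m]
    if m.any():
        r=cv2.minAreaRect(q[:,:2].astype(np.float32));w,h=r[1];print('bar',m.sum(),r)
        d=cv2.fitLine(q[:,:2].astype(np.float32),2,0,.01,.01).ravel();print('angle from clamp y (deg cw)',np.degrees(np.arctan2(d[0],d[1])))
    m=(np.hypot(L[:,0],L[:,1]-48)<16)&(L[:,2]>100)&(L[:,2]<112);q=L[m]; 
    if m.any(): print('cap top',m.sum(),((q.min(0)+q.max(0))/2).round(1))
    b2=L[(np.hypot(L[:,0],L[:,1]-48)<27)&(L[:,2]>53)&(L[:,2]<68)]
    from scipy.optimize import least_squares
    if len(b2)>5: r=least_squares(lambda p:np.hypot(b2[:,0]-p[0],b2[:,1]-p[1])-22,[0,48],loss='soft_l1');print('body',len(b2),r.x.round(1))
    m=(abs(L[:,0])<30)&(L[:,1]>5)&(L[:,1]<35)&(L[:,2]>42)&(L[:,2]<54)&(c[:,0]-c[:,2]>70)&(c[:,1]<150);q=L[m];print('jaw',len(q),q.mean(0).round(1),q.max(0).round(1))
```

```text
clk 24.45 p [ 0.5206 -0.415   0.2208] tool-y yaw -149.27 tilt [-0.     0.001 -1.   ] F [-0.16  0.93  0.13] M [ 0.079 -0.018  0.021] op 35.1 q7 -1.79
tool delta mm [4.  3.1 0.8] turn -0.336
bar 71 ((1.5248260498046875, -68.7414321899414), (54.812740325927734, 13.783860206604004), 41.8676643371582)
angle from clamp y (deg cw) 49.74928
cap top 48 [ -1.1  49.4 104.3]
body 68 [-1.5 48.4]
jaw 11 [18.6 23.6 45. ] [26.8 26.1 48.8]
bar 115 ((0.0069866180419921875, -70.87832641601562), (50.988670349121094, 13.741044998168945), 37.75762176513672)
angle from clamp y (deg cw) 51.051888
cap top 77 [ -2.8  47.3 104. ]
body 17 [-1.1 47.2]
jaw 49 [-2.2 19.3 47.4] [23.5 25.9 51.2]
```

View pics/fin.png

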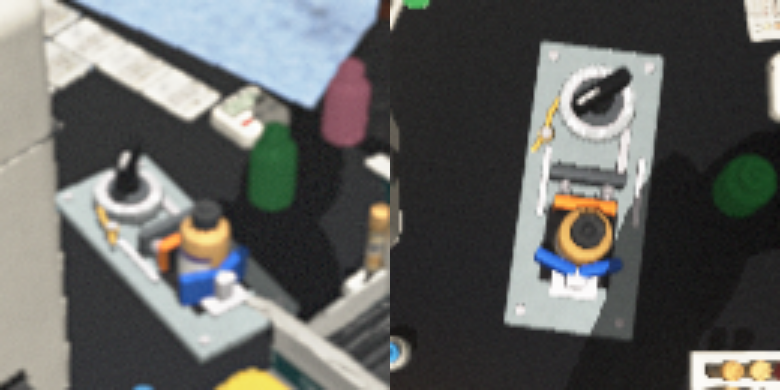

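```bash
python3 -c "
from h import *
print(finish_job())"
```

```text
the job is handed in; nothing more can be done
None
```

The amber bottle is standing upright on the platform, clamped between the orange jaw and the back-stop, and I handed the job in at about 24.5 s.

- **Clicks:** Both the cap and the jaw stopped moving at about 0.60–0.65 rad, between the third and fourth click. Going by that, I turned on to the fifth click (0.873 rad), which is the second after contact. The torque at the knob agreed with this.
- **Pawl holding:** After release, the cameras showed the knob bar at 50–52°, where the fifth click is 50°, so the pawl is holding.
- **Grip:** I estimate about 7.7 N from the jaw's 14.5 mm of travel. The torque readings suggest slightly less, about 6–7.5 N. During the turn it went no higher than roughly 9 N.
- **Other objects:** The last pictures show the timer and the green and pink bottles in place. The arm did not go near the dropper bottles or tweezers, but I did not measure them again.

Two checks were weaker. The bottle measures about 1–3 mm off the clamp's centre line, close to the 2 mm calibration error. The gripper also read a steady 5–6 N vertical force while holding the knob, which went away when I let go.

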